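# Pull the filter from the bench dust extractor

### The arm

A 7-joint arm with a two-finger parallel gripper is mounted at the origin on the work surface; the furniture and walls round the work are solid. World frame = base frame: x ahead of the robot, y to its left, z up, the work surface at z = 0. Lengths are in m, angles in rad, forces in N, time in s.
With the tool pointing down it reaches from about 0.425 to 0.875 m from the base axis. Payload 8.4 kg.
Tool frame: the origin (TCP) lies midway between the tips of the shut fingers; the grasp point (between the pads) lies 19 mm behind it; z points along the fingers, y is the line along which they close (so a half turn about z gives the same grasp; the last joint's range is limited). The gripper opens to 87 mm and grips with 3 to 60 N. Pads are 19 mm wide; open, the fingers measure 117 mm over their backs; the gripper's body (75 mm by 190 mm) begins 51 mm behind the grasp point.
Start: joints at [-1.397, 0.333, 0.04, 1.465, -0.013, 1.343, -0.059], TCP at [0.175, 0.626, 0.191] pointing down, gripper open.
Joint ranges: [-2.58, 2.58], [-0.38, 2.09], [-1.3, 1.39], [0.25, 2.4], [-1.5, 4.64], [0.08, 2.09], [-2.65, 2.65]. Speed limits (rad/s): [2.22, 2.22, 2.79, 2.79, 3.14, 3.14, 3.14].

### API

Orientations are given as a 3x3 rotation matrix whose columns are the frame's x, y, z axes.
In Python, from plant import manip gives the robot as it stands.
- The arm moves only by the tool send_rows, never from a script. Its argument "rows" is a list of rows, each a list of 3 entries, a list of its own where there are three numbers: the shift along the tool's x, y, z in cm, then the turn about the tool's z in rad, then the opening, from 0 (shut) to 1 (fully open). A call has 1 to 12 rows; each row shifts and turns the commanded pose from where the row before left it, along the tool's axes as they then stand; what a row does not reach is not made up. A row lasts 1/12 s, in which the tool goes at most 41.7 mm and 7.16 degrees, less where a joint would pass 70% of its speed; a pose out of reach is approached as far as the arm can. A call with a gripper value outside its range is refused whole. The fingers move at their own pace and stop on an object; "newtons" is the grip in N (left out, the last holds). Time passes only in rows, so rows that do not move let the fingers close. It gives the time, the measured TCP pose, the force, the opening and the grip force at its end, in the units of the state.
- manip.get_obs(): the state, without advancing time (a new reading comes with each control period).
- manip.snapshot(name): name is "scene" or "top" or "wrist"; returns a dict with "img" (420x560x3 uint8, red, green, blue), "fx", "fy", "cx", "cy" (pixels), "position" and "rotation" of the camera in the world; the wrist camera has in their place "T_tool_cam" (4x4, takes a point from camera to tool coordinates, whose origin is the TCP and whose axes are the flange's). Camera axes: x right, y down, z forward; pixel columns grow to the right and rows downward; lengths in m; the calibration is good to about 2 mm. A picture is of the moment at which its call begins: read the wrist's pose just before it. There is no depth.
- manip.job_done(): hands the job in; it is judged then, once.
Trained networks look in the newest picture that a camera, given by its name, has taken for a name from the list of things; names that differ only in an ending like _2 or _b are one class to them, and where a whole thing is asked for, a point or a joint stands for the part that bears it (a point fixed in the world has none). Each returns a list of dicts, best first, with "conf" (0 to 1); they miss things now and then, are a little off and sometimes report something else, mostly with a low value. They report only what shows in the picture. A call takes as long as a camera call.
- manip.outline_of(camera, thing): "pixels" (420x560 bool, what is visible of it) and "uv" ([column, row] in pixels, amid what is visible of it).
The state is a dict: "t": time; "joints": joint angles; "joint_velocities": joint speeds; "joint_torque": joint torques, N m; "tcp_pos": TCP position; "ee_rot": TCP orientation; "force": force on the tool from outside, world axes, zero at the start; "wrist_torque": the same for the moment, N m; "opening": finger opening in m; "gripper_force": force on a finger pad.
Only numpy, scipy, OpenCV 4.12 (cv2) and the standard library are available. Lean on these libraries where they do the work, as an engineer would, in place of code of your own. Each camera call takes 0.05 s, during which the arm holds its last target. There are 200 camera calls.

### The job

The hood of the grey dust extractor stands open and leans over its filter bay: first lower it gently, without slamming, until it is fully shut. Then lift the flap of the filter bay (the one with the red tab) until it stands up by itself, draw the pleated filter cassette with the blue grip up out of the bay, and carry it to the black pan that catches its loose dust. Finish while holding it: keep it still and upright over the middle of the pan, its underside 5 to 10 cm above the pan's rim, with the hood still shut and the flap still up, and leave the pan and the other tools where they are.

Things in the scene. Friction and masses are not known exactly. Their poses are not given: they have to be found in the camera images.
- extractor: Grey sheet-metal dust extractor, fixed, in a new place and yaw each time; 190 (x) x 250 (y) mm, rim 100 mm above the bench, 4 mm walls. Origin: centre of its underside, on the bench; x points from its front (work mouth, red switch; towards the robot) to its back, y left, z up. Work chamber (under the hood): y -125 to +51 mm. Filter bay: left of it.
- hood (a joint): Hood angle, rad: 0 = shut, level on the chamber; starts at 1.8 to 2.05, past upright, leaning over the filter bay; stop at 2.1. A stiff hinge (0.4 N m of friction; hood 0.25 kg) makes it stay wherever it is left, so it must be pushed or drawn all the way down.
- hood_hinge (a point): Middle of the hood's hinge line, along the extractor's x at y = +51 mm, 101 mm above the bench. Hood: clear flat panel in a grey frame, 192 mm along the hinge, 178 mm from hinge to free edge, 8 mm thick. Shut, it reaches from here to the extractor's -y, underside at this height, outer face 8 mm higher; opening, it swings up and over to +y.
- hood_edge (a point): Middle of the hood's free edge, on its outer face (on top when shut; when open, the face that looks to the extractor's +y). A black finger lip, 70 mm along the edge and 6 mm thick, stands 14 mm out from the edge here.
- filter_flap (a joint): Angle of the flap over the filter bay in rad: 0 = closed and level (its start), 1.57 = upright, 1.85 = stop. Its hinge is stiff (0.14 N m of friction, flap 0.1 kg): it stays where it is left.
- flap_hinge (a point): Middle of the flap's hinge line, along the extractor's y at x = +35, y = +90 mm, 101 mm above the bench. The flap is a grey plate, 70 mm wide (y), 4 mm thick, reaching 132 mm from here to the extractor's front (-x); underside at this height when closed. Its front edge swings up and back.
- flap_tab (a point): Middle of the red finger tab's free part: the tab is 24 mm wide (extractor's y), 8 mm thick, and juts 26 mm straight out from the flap's front edge; closed, it overhangs the case's front wall, 104 mm above the bench. This point is 147 mm from the flap's hinge line and, when closed, 17 mm in front of the wall.
- filter: Pleated filter cassette, hidden in the bay until the flap is lifted: black frame, white pleats, 113 (x) x 24 (y) x 62 (z) mm, 0.1 to 0.2 kg, with a blue grip on top. Origin: centre of its underside; z up through the grip, x along its length. It stands upright on the bay's floor with its x along the extractor's x.
- filter_grip (a point): Point in the cassette's blue grip, 75 mm above the cassette's underside. The grip is a plate 44 mm along the cassette's x and 10 mm thick across its y, from the frame's top (62 mm) to 86 mm above the underside; in the bay its top is 4 mm below the rim.
- pan: Round black pan, loose, 140 mm across at the rim and 44 mm high, open at the top. Origin: centre of its underside. It stands beside the extractor, on either side.
- green_pliers: Green-handled pliers lying on the bench to the right, near the robot, 155x60x11 mm; leave alone. Origin: centre of the underside.
- bottle: Brown bottle with a white cap at the right of the bench, near the robot, 35 mm across and 68 mm high; leave alone. Origin: centre of the underside.
- spool: Small grey spool of solder wire at the back right of the bench, 38 mm across, 20 mm high; leave alone. Origin: centre of the underside.
- bay (a point): Middle of the filter bay's floor, 10 mm above the bench. The bay is open at the top (under the flap), 68 mm wide (extractor's y) and 121 mm long (x). Guide ribs at its ends, up to 68 mm above the bench, keep the cassette in the middle of the width with 2 mm play each side. Behind it is a solid motor housing, as high as the rim and 65 mm deep.

How it is judged:
On the way, in this order (a step that is already met when the one before it is completed fails the run):
1. the hood is shut (value of joint hood below 0.05 rad), for 0.2 s.
2. the flap stands up, the hood still shut (value of joint filter_flap above 1.2 rad and value of joint hood below 0.05 rad), for 0.2 s.
3. the cassette is drawn up out of the bay, hood shut and flap up (all of step 2 and z of filter in the frame of extractor above 0.105 m and angle between filter's own z axis and vertical below 0.35 rad), for 0.1 s.
At the end, for the whole second after the job is handed in: Cassette held by the fingers, underside within 25 mm of the pan's middle in plan and 25 to 140 mm above its rim, tilted under 0.25 rad, still, touching neither pan nor extractor; hood shut (under 0.05 rad), flap up (over 1.2 rad), pan moved under 30 mm (all of step 2 and horizontal distance between filter and pan below 0.025 m and height (world z) of filter between 0.069 and 0.184 m and angle between filter's own z axis and vertical below 0.25 rad and linear speed of filter below 0.03 m/s and contact force between the fingers and filter above 1 N and contact force between filter and pan below 0.1 N and contact force between filter and extractor below 0.1 N and distance of pan from where it was at the start of the episode below 0.03 m); the arm keeps its last pose, push and grip.
It fails at once if the hood is slammed: it closes faster than 3 rad/s (velocity of joint hood below -3 rad/s).
It fails at once if another thing on the bench is shifted by more than 30 mm (distance of any of pan, green_pliers, bottle, spool from where it was at the start of the episode above 0.03 m).
It also fails if it takes over 72 s, if anything falls off the work surface, if the arm or the gripper's body presses on something with over 40 N, if the wrist force passes 120 N, or if a joint passes its speed limit or range.

## Working session

There is one attempt and no reset: what is moved stays moved. The work goes in short steps, Python scripts to look and compute and a tool call to move; the robot and the scene stay as the last step left them, time stands still between calls to the robot, and variables do not carry over. Pictures are saved under pics/ and viewed, at most 10 in all, crops included, and the job is handed in when it is done.

Besides the shell and the picture viewer there is one more tool, called after ">>>" by a JSON object that holds its "name" and its "arguments". send_rows: Moves the arm, as the interface text tells. Its arguments: {"type":"object","properties":{"rows":{"type":"array"},"newtons":{"type":"number"}},"required":["rows"]}

```bash
mkdir -p pics; ls; cat > h.py <<'E'
import numpy as np, cv2
from plant import manip
def snap(n,f=None):
    o=manip.get_obs(); s=manip.snapshot(n)
    if n=="wrist":
        T=np.eye(4);T[:3,:3]=np.array(o["ee_rot"]);T[:3,3]=o["tcp_pos"]
        T=T@np.array(s["T_tool_cam"]); s["position"]=T[:3,3]; s["rotation"]=T[:3,:3]
    if f: cv2.imwrite("pics/"+f,np.array(s["img"])[:,:,::-1])
    return s
def ray(s,uv):
    d=np.array([(uv[0]-s["cx"])/s["fx"],(uv[1]-s["cy"])/s["fy"],1.0])
    return np.array(s["position"]),np.array(s["rotation"])@d
def atz(s,uv,z):
    p,d=ray(s,uv); return p+d*(z-p[2])/d[2]
def proj(s,P):
    q=(np.atleast_2d(P)-np.array(s["position"]))@np.array(s["rotation"])
    return np.c_[q[:,0]/q[:,2]*s["fx"]+s["cx"],q[:,1]/q[:,2]*s["fy"]+s["cy"]]
E
python3 - <<'E'
from h import *
np.set_printoptions(precision=3,suppress=True)
o=manip.get_obs();print(o["tcp_pos"],o["ee_rot"],o["opening"],o["t"])
for c in ["scene","top"]:
    s=snap(c,c+"1.png");print(c,s["position"],s["fx"],np.array(s["rotation"]).tolist())
    for t in ["extractor","hood","hood_edge","filter_flap","flap_tab","pan","bottle","spool","green_pliers"]:
        r=manip.outline_of(c,t)
        for x in r[:2]: print(t,round(x["conf"],2),x["uv"],x["pixels"].sum(),atz(s,x["uv"],{"pan":.044,"extractor":.1,"flap_tab":.104,"filter_flap":.105}.get(t,.0)))
E
```

```text
pics
[0.175 0.625 0.19 ] [[-0.963  0.269 -0.   ]
 [ 0.269  0.963 -0.002]
 [-0.    -0.002 -1.   ]] 0.08697259614834114 0.0
scene [-0.106  0.531  0.578] 425.1514383176918 [[-0.7374970279400044, -0.32219351252952705, 0.5935397832189062], [-0.6753503519484887, 0.35208875716894794, -0.6480242350393061], [-0.00018948011229757213, -0.8787632488669012, -0.4772579140655249]]
extractor 0.61 [276.5, 195.0] 8977 [ 0.536 -0.16   0.1  ]
hood 0.72 [279.9, 193.9] 8733 [ 0.667 -0.317  0.   ]
hood 0.65 [263.0, 160.4] 3192 [ 0.891 -0.473  0.   ]
hood_edge 0.91 [263.9, 158.6] 3080 [ 0.9   -0.487  0.   ]
hood_edge 0.27 [193.8, 258.3] 2375 [0.591 0.065 0.   ]
filter_flap 0.91 [270.7, 198.3] 735 [ 0.527 -0.131  0.105]
filter_flap 0.23 [277.5, 194.8] 9025 [ 0.528 -0.156  0.105]
flap_tab 0.95 [274.3, 201.8] 819 [ 0.51  -0.125  0.104]
pan 0.66 [193.7, 259.4] 2403 [0.535 0.103 0.044]
bottle 0.89 [403.3, 224.4] 343 [ 0.305 -0.405  0.   ]
green_pliers 0.74 [272.2, 201.6] 799 [ 0.65  -0.265  0.   ]
green_pliers 0.73 [193.1, 259.0] 2356 [0.59  0.068 0.   ]
top [ 0.415 -0.115  1.066] 396.5447310170753 [[-0.0028697562098462825, -0.996152276749977, 0.08759227149202786], [-0.9999803014403629, 0.002369717660159333, -0.005812157039523022], [0.0055822245151011555, -0.08760722552420092, -0.9961394544969168]]
extractor 0.85 [312.2, 184.5] 8359 [ 0.554 -0.209  0.1  ]
extractor 0.47 [277.6, 176.6] 2398 [ 0.574 -0.125  0.1  ]
hood 0.67 [282.5, 174.2] 2403 [ 0.597 -0.139  0.   ]
flap_tab 0.8 [273.3, 222.2] 216 [ 0.462 -0.114  0.104]
pan 0.81 [194.7, 189.4] 2316 [0.55  0.09  0.044]
bottle 0.56 [371.7, 294.5] 235 [ 0.274 -0.374  0.   ]
bottle 0.22 [193.8, 186.8] 2333 [0.563 0.101 0.   ]
spool 0.44 [328.7, 135.5] 150 [ 0.704 -0.266  0.   ]
green_pliers 0.59 [334.9, 264.2] 384 [ 0.354 -0.278  0.   ]
```

View pics/scene1.png

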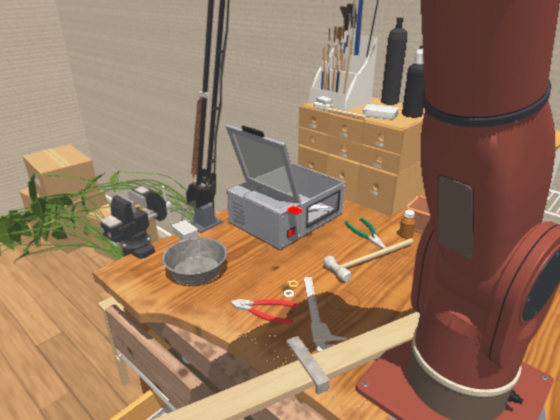

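View pics/top1.png

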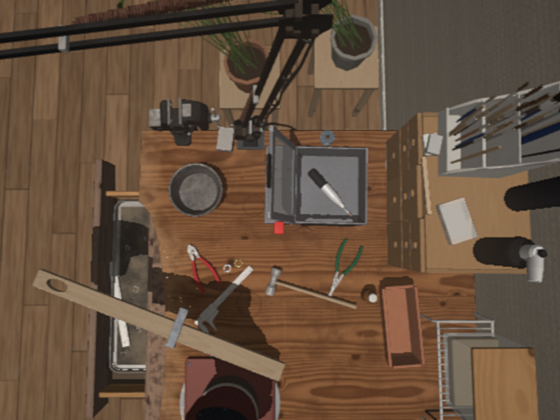

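The scene picture shows the extractor near (285,205), with the hood leaning left, the lip at (253,131) and the red tab at (295,210). The pan is at (196,262). In the top view the tab is at (279,228), the chamber spans columns 295–367 and the pan is at (197,190). I'll enlarge both for a model fit.

```bash
python3 - <<'E'
import cv2
a=cv2.imread("pics/top1.png")[130:245,255:385]; cv2.imwrite("pics/topc.png",cv2.resize(a,None,fx=5,fy=5,interpolation=cv2.INTER_CUBIC))
a=cv2.imread("pics/scene1.png")[120:245,215:355]; cv2.imwrite("pics/scc.png",cv2.resize(a,None,fx=4.8,fy=4.8,interpolation=cv2.INTER_CUBIC))
E
```

```text
(no output)
```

View pics/topc.png

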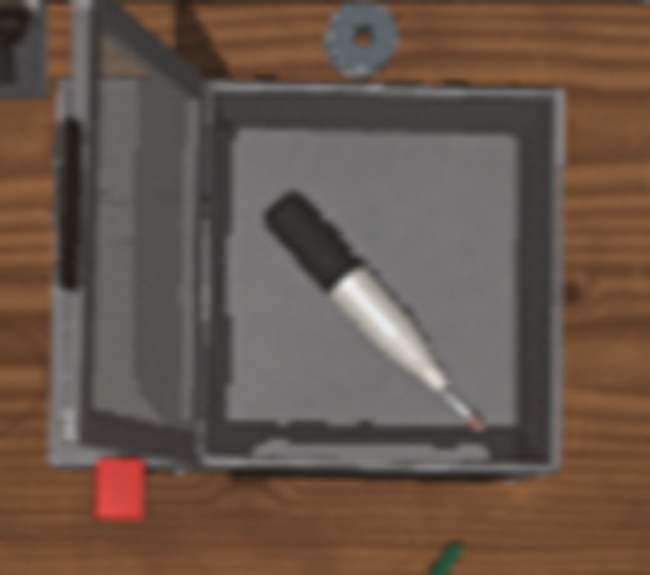

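View pics/scc.png

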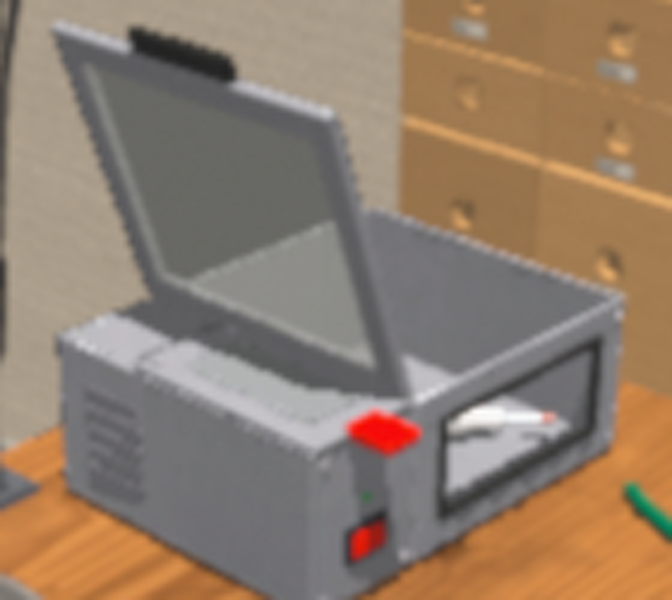

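```bash
cat > fit.py <<'E'
from h import *
from scipy.optimize import least_squares
np.set_printoptions(precision=4,suppress=True)
t=snap("top");s=snap("scene")
A=[(.095,-.125,.1,563,90),(-.095,-.125,.1,557,468),(-.095,.125,.1,50,465),(.095,.125,.1,60,82),(-.123,.102,.108,97,520),(-.123,.078,.108,143,520)]
B=[(-.095,-.125,.1,622,300),(-.095,.125,.1,315,452),(.095,.125,.1,62,338)]
H=[(-.096,335,110),(.096,58,28)]   # scene, free edge corners
def W(p,P):
    c,k=np.cos(p[2]),np.sin(p[2]); P=np.array(P)
    return np.c_[c*P[:,0]-k*P[:,1]+p[0],k*P[:,0]+c*P[:,1]+p[1],P[:,2]]
def hood(th,x,r,n): return (x,.051-r*np.cos(th)+n*np.sin(th),.101+r*np.sin(th)+n*np.cos(th))
def res(p,split=False):
    a=proj(t,W(p,[q[:3] for q in A]))-np.array([(254.6+q[3]/5,129.6+q[4]/5) for q in A])
    b=proj(s,W(p,[q[:3] for q in B]))-np.array([(214.6+q[3]/4.8,119.6+q[4]/4.8) for q in B])
    h=proj(s,W(p,[hood(p[3],q[0],.178,.004) for q in H]))-np.array([(214.6+q[1]/4.8,119.6+q[2]/4.8) for q in H])
    return np.r_[a,b,h].ravel()
r=least_squares(res,[.56,-.2,0,1.9],loss="soft_l1")
print(r.x); print(r.fun.reshape(-1,2).round(1).tolist()); np.save("ext.npy",r.x)
p=r.x
print("edge",W(p,[hood(p[3],0,.178,.008),hood(p[3],0,.178,.0),hood(p[3],0,0,0)]))
print("tab",W(p,[(-.112,.09,.104)]),"grip",W(p,[(-.0295,.09,.085)]))
manip.snapshot("top")
for c,S in (("top",t),("scene",s)):
    for x in manip.outline_of(c,"pan")[:1]:
        m=x["pixels"]; ys,xs=np.where(m); c_,_=cv2.minEnclosingCircle(np.c_[xs,ys].astype(np.float32)); print(c,"pan",c_,_,atz(S,c_,.044),atz(S,c_,.035), xs.min(),xs.max(),ys.min(),ys.max())
E
python3 fit.py
```

```text
[ 0.5544 -0.2195 -0.0219  1.8944]
[[-0.2, -0.1], [1.1, 0.9], [-0.0, -0.5], [-0.4, -0.5], [-0.2, 0.2], [0.5, 0.4], [0.8, -0.9], [-0.2, 1.0], [-1.4, -0.6], [0.5, 0.7], [-0.7, -1.5]]
edge [[ 0.5569 -0.1043  0.2672]
 [ 0.5567 -0.1119  0.2698]
 [ 0.5555 -0.1685  0.101 ]]
tab [[ 0.4444 -0.127   0.104 ]] grip [[ 0.5269 -0.1288  0.085 ]]
top pan (195.78192138671875, 189.4452667236328) 27.166574478149414 [0.5502 0.0872 0.044 ] [0.5513 0.089  0.035 ] 169 221 163 216
scene pan (194.2421112060547, 254.87631225585938) 31.314306259155273 [0.5473 0.0917 0.044 ] [0.5583 0.0843 0.035 ] 163 225 237 284
```

>>> {"name": "send_rows", "arguments": {"rows": [[[0,0,-4],-0.12,0],[[0,0,-2],-0.12,0],[[0,0,0],-0.01,0],[[-3,-2,0],0,0],[[-3,-2.5,0],0,0],[[-3,-2.5,0],0,0],[[-3,-2.5,0],0,0],[[-3,-2.5,0],0,0],[[-2.5,-3,0],0,0],[[-2.5,-3,0],0,0],[[-2.5,-3,0],0,0],[[-2.5,-3,0],0,0]], "newtons": 15}}

```text
t: 2.25
tcp_pos: [0.4205, 0.3785, 0.2513]
ee_rot: [[-1.0, 0.023, 0.0], [0.023, 1.0, 0.0], [-0.0, 0.0, -1.0]]
force: [0.9, 0.4, -0.1]
opening: 0.015
gripper_force: 0.0
```

```bash
cat > st.py <<'E'
from h import *
np.set_printoptions(precision=4,suppress=True)
p=np.load("ext.npy");o=manip.get_obs();d=np.array(o["tcp_pos"])-[p[0],p[1],0];c,k=np.cos(p[2]),np.sin(p[2])
R=np.array(o["ee_rot"])
print("t",round(o["t"],2),"ext",np.array([c*d[0]+k*d[1],-k*d[0]+c*d[1],d[2]]),"turn err",np.arctan2(-R[0,1],R[1,1])-p[2],"tilt",R[:,2],"F",np.array(o["force"]),"open",o["opening"],"j",np.array(o["joints"]))
E
python3 st.py; python3 -c "
from h import *
print(manip.snapshot('wrist')['T_tool_cam'])"
```

```text
t 2.25 ext [-0.147   0.5949  0.2513] turn err -0.0014028561337961244 tilt [ 0.      0.0002 -1.    ] F [ 0.8626  0.3704 -0.0756] open 0.014976465395937362 j [-0.9944  0.1337  0.2049  1.5917 -0.0276  1.4188  0.7603]
[[-2.28912239e-04 -9.58815522e-01 -2.84029475e-01  7.84169878e-02]
 [ 9.99998632e-01 -6.84790864e-04  1.50574578e-03  3.03789156e-04]
 [-1.63823322e-03 -2.84028742e-01  9.58814367e-01 -1.93159165e-01]
 [ 0.00000000e+00  0.00000000e+00  0.00000000e+00  1.00000000e+00]]
```

>>> {"name": "send_rows", "arguments": {"rows": [[[-1.5,-3.5,0],0,0],[[-1.5,-3.5,0],0,0],[[-1.5,-3.5,0],0,0],[[-1.5,-3.5,0],0,0],[[-1.5,-3.5,0],0,0],[[-1.5,-3.5,0],0,0],[[-1.5,-3.5,0],0,0],[[-1.5,-3.5,0],0,0],[[-1.5,-3.5,0],0,0],[[-1,-3.5,0],0,0],[[0,-3.5,0],0,0],[[0,-3,0],0,0]]}}

```text
t: 3.3
tcp_pos: [0.5551, -0.0406, 0.2512]
ee_rot: [[-1.0, 0.025, -0.0], [0.025, 1.0, -0.001], [0.0, -0.001, -1.0]]
force: [0.5, -0.5, -0.4]
opening: 0.0006
gripper_force: 0.0
```

```bash
python3 st.py
```

```text
t 3.3 ext [-0.0032  0.1789  0.2512] turn err -0.002905354012112265 tilt [-0.0001 -0.0008 -1.    ] F [ 0.4718 -0.4632 -0.3516] open 0.0005741984343446217 j [-0.52    0.117   0.5671  1.628  -0.0627  1.4152  1.5998]
```

>>> {"name": "send_rows", "arguments": {"rows": [[[0,-1.2,0],0,0],[[0,-1.2,0],0,0],[[0,-1.2,0],0,0],[[0,-1.2,0],0,0],[[0,-1.2,0],0,0],[[0,-1.2,0],0,0],[[0,-1.2,0],0,0],[[0,-1.2,0],0,0],[[0,-1.4,0],0,0],[[0,-1.4,0],0,0],[[0,-1.4,0],0,0],[[0,-1.3,0],0,0]]}}

```text
t: 4.3
tcp_pos: [0.5528, -0.1931, 0.2598]
ee_rot: [[-1.0, 0.025, 0.009], [0.025, 1.0, -0.002], [-0.009, -0.002, -1.0]]
force: [-14.5, -3.9, 41.3]
opening: 0.0006
gripper_force: 20.4
```

```bash
python3 st.py; python3 - <<'E'
from h import *
snap("scene","s2.png")
E
```

```text
t 4.3 ext [-0.0022  0.0263  0.2598] turn err -0.0027174377796550762 tilt [ 0.0092 -0.0024 -1.    ] F [-14.4659  -3.9126  41.314 ] open 0.0006356269255216209 j [-0.3221  0.1843  0.6807  1.5588 -0.1177  1.4303  1.912 ]
```

View pics/s2.png

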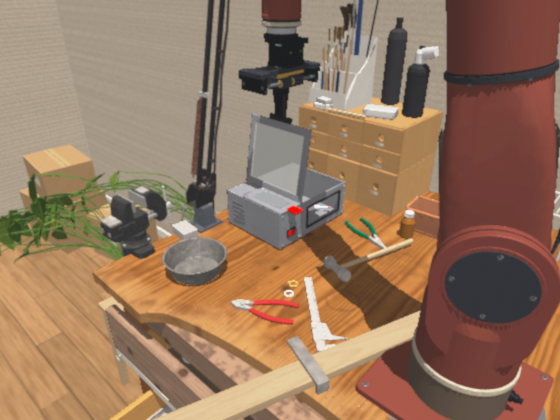

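```bash
python3 - <<'E'
from h import *
import sys
np.set_printoptions(precision=3,suppress=True)
p=np.load("ext.npy")
def W(P):
    c,k=np.cos(p[2]),np.sin(p[2]); P=np.array(P)
    return np.c_[c*P[:,0]-k*P[:,1]+p[0],k*P[:,0]+c*P[:,1]+p[1],P[:,2]]
def hood(th,x,r,n): return (x,.051-r*np.cos(th)+n*np.sin(th),.101+r*np.sin(th)+n*np.cos(th))
s=snap("scene");print("tcp",proj(s,[manip.get_obs()["tcp_pos"]]))
for th in (1.2,1.3,1.4,1.5,1.6,1.7,1.8): print(th,proj(s,W([hood(th,-.096,.178,.004),hood(th,.096,.178,.004),hood(th,0,.178,.004)])).ravel())
im=s["img"][85:205,215:335];cv2.imwrite("pics/z2.png",cv2.resize(np.array(im)[:,:,::-1],None,fx=5,fy=5,interpolation=cv2.INTER_CUBIC))
E
```

```text
tcp [[281.326 128.284]]
1.2 [320.966 130.046 262.396 113.583 290.026 121.349]
1.3 [316.342 129.544 257.55  112.932 285.263 120.763]
1.4 [311.433 129.821 252.475 112.98  280.246 120.912]
1.5 [306.289 130.904 247.225 113.749 275.024 121.823]
1.6 [300.964 132.811 241.856 115.257 269.657 123.513]
1.7 [295.521 135.548 236.434 117.508 264.206 125.987]
1.8 [290.029 139.107 231.027 120.495 258.741 129.238]
```

View pics/z2.png

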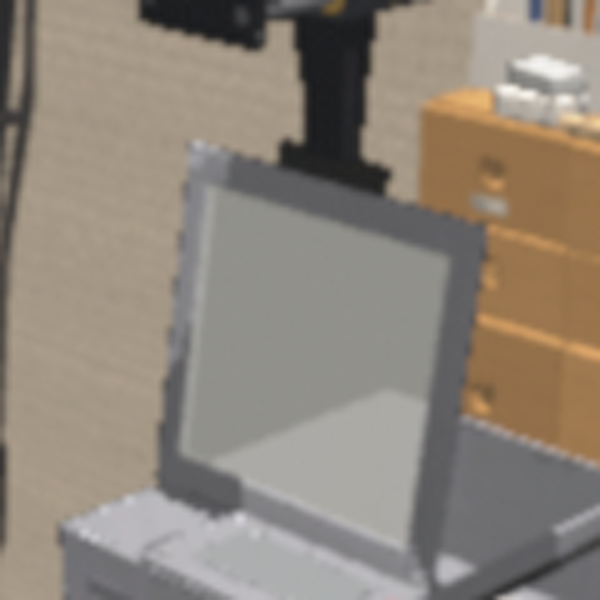

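```bash
python3 - <<'E'
from h import *
snap("wrist","w1.png"); print(manip.get_obs()["force"],manip.get_obs()["tcp_pos"])
E
```

```text
[-14.41169209  -8.23301181  48.64440713] [ 0.55272724 -0.19600412  0.25919907]
```

View pics/w1.png

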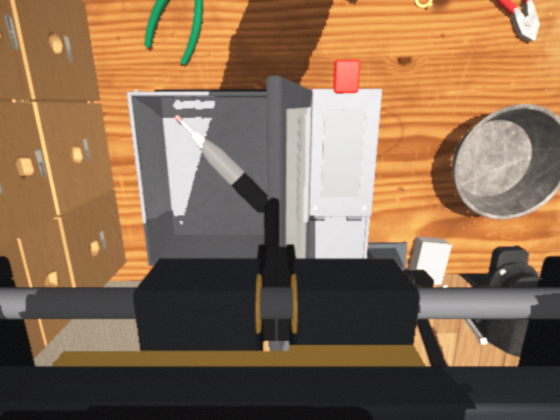

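The hood is at about 1.39 rad. The wrist view shows the lip (270,240) up against the underside of the fingers, at columns 257–298. I'll back off, shift sideways past the lip, and push higher on the frame.

>>> {"name": "send_rows", "arguments": {"rows": [[[0,0,-1.5],0,0],[[0,1,-1.5],0,0],[[0,1,-1],0,0],[[0,1,-1],0,0],[[2,1,0],0,0],[[2,0,0],0,0],[[2,0,0],0,0],[[0,0,0],0,0]]}}

```text
t: 5.12
tcp_pos: [0.4902, -0.1472, 0.3018]
ee_rot: [[-1.0, 0.022, -0.0], [0.022, 1.0, 0.001], [0.0, 0.001, -1.0]]
force: [0.3, -0.4, 0.5]
opening: 0.0003
gripper_force: 0.0
```

```bash
cat > th.py <<'E'
from h import *
from scipy.optimize import minimize_scalar
np.set_printoptions(precision=3,suppress=True)
p=np.load("ext.npy")
def W(P):
    c,k=np.cos(p[2]),np.sin(p[2]); P=np.array(P)
    return np.c_[c*P[:,0]-k*P[:,1]+p[0],k*P[:,0]+c*P[:,1]+p[1],P[:,2]]
def hood(th,x,r,n): return (x,.051-r*np.cos(th)+n*np.sin(th),.101+r*np.sin(th)+n*np.cos(th))
import sys
s=snap("scene")
for r in manip.outline_of("scene","hood_edge")[:2]+manip.outline_of("scene","hood")[:3]:
    ys,xs=np.where(r["pixels"]);e=[]
    for th in np.arange(0,2,.02):
        q=np.array([hood(th,x,rr,.004) for x in(-.096,.096) for rr in(0,.178)])
        m=np.zeros((420,560),np.uint8);cv2.fillConvexPoly(m,cv2.convexHull(proj(s,W(q)).astype(np.int32)),1)
        e.append((m&r["pixels"]).sum()/(m|r["pixels"]).sum())
    print(round(r["conf"],2),"theta",np.argmax(e)*.02,"iou",max(e))
E
python3 st.py; python3 th.py
```

```text
t 5.12 ext [-0.0657  0.0709  0.3018] turn err -0.0005255358159153359 tilt [-0.0002  0.0012 -1.    ] F [ 0.3165 -0.3749  0.4824] open 0.000329379069864264 j [-0.4268 -0.013   0.6339  1.6392  0.0066  1.5133  1.7551]
0.87 theta 1.4000000000000001 iou 0.9505813953488372
0.98 theta 1.4000000000000001 iou 0.9544127554457669
```

>>> {"name": "send_rows", "arguments": {"rows": [[[0,0,2],0,0],[[0,0,2],0,0],[[0,-1.2,0],0,0],[[0,-1.3,0.2],0,0],[[0,-1.4,0.2],0,0],[[0,-1.3,0.4],0,0],[[0,-1.3,0.5],0,0],[[0,-1.3,0.5],0,0],[[0,0,0],0,0]]}}

```text
t: 6.02
tcp_pos: [0.4904, -0.2277, 0.2422]
ee_rot: [[-1.0, 0.025, -0.002], [0.025, 1.0, -0.002], [0.002, -0.002, -1.0]]
force: [-0.3, -0.3, -0.2]
opening: 0.0004
gripper_force: 0.0
```

```bash
python3 st.py; python3 th.py
```

```text
t 6.02 ext [-0.0638 -0.0096  0.2422] turn err -0.00351380140608323 tilt [-0.0022 -0.0016 -1.    ] F [-0.2675 -0.2631 -0.2037] open 0.00040511820599746983 j [-0.321   0.0864  0.7255  1.683  -0.0558  1.3955  1.9578]
0.66 theta 1.4000000000000001 iou 0.9473803071364046
0.67 theta 1.4000000000000001 iou 0.9382771874293466
```

```bash
python3 - <<'E'
from h import *
t=snap("top");w=snap("wrist");s=snap("scene")
f=lambda a:np.array(a)[:,:,::-1]
a=cv2.resize(f(t["img"])[110:250,230:400],(400,330),interpolation=cv2.INTER_CUBIC)
b=cv2.resize(f(w["img"]),(400,300))
c=cv2.resize(f(s["img"])[70:245,200:360],(400,438),interpolation=cv2.INTER_CUBIC)
m=np.zeros((600,800,3),np.uint8);m[:330-30,:400]=a[:300];m[300:,:400]=b;m[:438,400:]=c
cv2.imwrite("pics/m1.png",m)
print("tcp in top",proj(t,[manip.get_obs()["tcp_pos"]]),"scene",proj(s,[manip.get_obs()["tcp_pos"]]))
E
```

```text
tcp in top [[326.36233166 204.65838211]] scene [[308.6249656  137.42719065]]
```

View pics/m1.png

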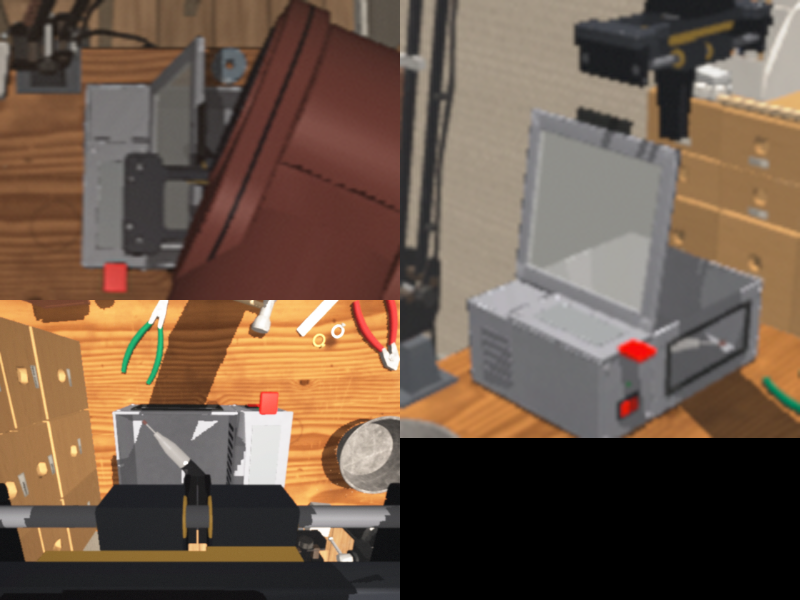

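```bash
python3 - <<'E'
from h import *
np.set_printoptions(precision=4,suppress=True)
w=snap("wrist");print(w["fx"],"tip",w["position"],proj(w,[manip.get_obs()["tcp_pos"]]))
for t,z in (("flap_tab",.106),("pan",.044),("green_pliers",.006),("hood_edge",.28),("hood",.28)):
    for r in manip.outline_of("wrist",t)[:1]:
        ys,xs=np.where(r["pixels"]);print(t,r["conf"],r["uv"],atz(w,r["uv"],z),xs.min(),xs.max(),ys.min(),ys.max())
p=np.load("ext.npy")
def W(P):
    c,k=np.cos(p[2]),np.sin(p[2]); P=np.array(P)
    return np.c_[c*P[:,0]-k*P[:,1]+p[0],k*P[:,0]+c*P[:,1]+p[1],P[:,2]]
print(proj(w,W([(-.095,-.125,.1),(-.095,.125,.1),(-.112,.09,.106),(.095,-.125,.1)])))
def hood(th,x,r,n): return (x,.051-r*np.cos(th)+n*np.sin(th),.101+r*np.sin(th)+n*np.cos(th))
print("hood",proj(w,W([hood(1.4,-.096,.178,.004),hood(1.4,-.096,0,.004),hood(1.4,0,.178,.004)])))
cv2.imwrite("pics/w3.png",cv2.resize(np.array(w["img"])[120:400,100:460,::-1],None,fx=2.1,fy=2.1,interpolation=cv2.INTER_CUBIC))
E
```

```text
338.63956692376905 tip [ 0.4129 -0.2225  0.4367] [[274.7967 241.7515]]
flap_tab 0.63 [375.6, 199.5] [ 0.5035 -0.1232  0.106 ] 342 411 129 261
pan 0.82 [522.5, 215.1] [0.5441 0.0756 0.044 ] 471 559 162 270
green_pliers 0.77 [219.8, 54.4] [ 0.3512 -0.2862  0.006 ] 169 236 0 117
hood_edge 0.71 [338.0, 216.4] [ 0.4639 -0.1932  0.28  ] 326 344 157 257
hood 0.61 [283.7, 198.3] [ 0.4543 -0.2195  0.28  ] 157 410 129 261
[[155.5958 157.0161]
 [407.5407 157.0398]
 [375.4543 140.1804]
 [172.2261 322.422 ]]
hood [[338.3992 204.8851]
 [337.3522 156.2529]
 [329.5374 366.6799]]
```

View pics/w3.png

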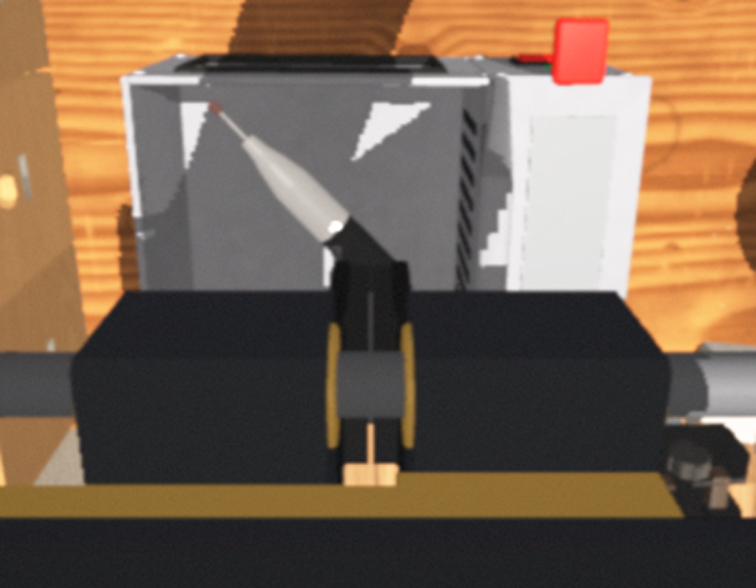

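```bash
python3 - <<'E'
from h import *
s=snap("scene");g=np.array(s["img"]).mean(2).astype(int)
for v in range(108,148,2): print(v,g[v,296:324:1])
P=np.array(manip.get_obs()["tcp_pos"])
print(proj(s,[P,P+[0,0,.03],P+[0,0,.07]]))
E
```

```text
108 [152 149 139 121 111 108  97  68  36  30  29  30  31  29  30  29  34  38
  36  32  44  93 131 150 160 164 164 157]
110 [151 152 141 122 110 107 105  81  40  29  29  29  30  30  30  31  35  39
  36  34  52 110 138 142 145 146 140 131]
112 [147 146 136 120 110 109 106  83  40  30  30  30  30  29  31  31  35  38
  37  43  82 106 110 111 113 116 119 125]
114 [149 148 139 122 110 108 105  82  39  29  29  30  29  30  29  30  37  38
  37  43  83 107 109 109 109 109 108 107]
116 [148 147 138 120 110 109 106  83  39  31  30  29  29  29  30  31  36  39
  36  42  83 108 109 109 109 108 108 109]
118 [149 147 135 118 110 109 106  82  40  30  29  29  29  30  30  32  36  39
  35  41  82 106 109 109 110 109 109 109]
120 [150 149 135 115 109 108 106  83  40  29  31  28  31  30  30  32  36  38
  35  39  82 107 110 109 110 109 110 110]
122 [149 147 134 115 110 108 106  82  41  29  31  30  30  30  31  31  37  39
  36  44  83 106 108 109 109 109 109 108]
124 [148 145 132 116 110 109 108  97  71  46  43  37  31  30  30  32  37  50
  61  92 109 109 109 109 109 109 109 108]
126 [133 103 101 117 126 119 
[... 667 characters left out ...]
 115 115 115 114]
138 [141 141 140 141 141 140 140 140 136 131 129 130 131 132 123 115 118 120
 114 109 113 113 114 114 114 115 114 114]
140 [141 141 141 140 141 141 140 134 130 130 129 129 133 130 114 120 132 128
 118 112 114 114 114 114 114 114 114 115]
142 [141 141 141 140 141 140 140 132 126 128 128 131 135 129 113 111 122 129
 121 113 114 114 114 115 115 115 114 115]
144 [140 141 141 141 141 140 140 135 130 129 130 132 134 128 120 115 115 115
 115 115 115 115 115 115 115 115 114 115]
146 [141 140 140 141 141 140 137 134 133 130 130 132 131 121 115 115 114 114
 115 115 115 115 116 115 114 116 115 116]
[[309.02657519 137.42353653]
 [309.45858032 125.09366645]
 [310.05441235 108.08800834]]
```

The measurement is consistent in the scene view, the wrist view and the contact forces. The real fingertips sit about 30 mm above the reported TCP, so my finger stood on the lip and then passed over the edge. From here I'll use tip z = TCP z + 0.03.

>>> {"name": "send_rows", "arguments": {"rows": [[[0,0,-3],0,0],[[0,0,-3],0,0],[[0,2.5,0],0,0],[[0,2.5,0],0,0],[[0,2.5,0],0,0],[[0,0.5,0],0,0],[[0,0,3.5],0,0],[[0,0,3.5],0,0],[[0,-0.5,0],0,0],[[0,-1.2,0],0,0],[[0,-1.2,0],0,0],[[0,-1.2,0.2],0,0]]}}

```text
t: 7.67
tcp_pos: [0.492, -0.1876, 0.2333]
ee_rot: [[-1.0, 0.023, 0.001], [0.023, 1.0, 0.0], [-0.001, 0.0, -1.0]]
force: [-1.1, 2.2, 0.4]
opening: 0.0004
gripper_force: 1.2
```

```bash
python3 st.py; python3 th.py
```

```text
t 7.67 ext [-0.0631  0.0305  0.2333] turn err -0.0010813927995761419 tilt [ 0.0009  0.0001 -1.    ] F [-1.0943  2.2486  0.3602] open 0.00043143858170545976 j [-0.3735  0.0485  0.6861  1.7293 -0.0317  1.374   1.866 ]
0.65 theta 1.34 iou 0.929602487230735
0.58 theta 1.36 iou 0.9288397790055248
```

>>> {"name": "send_rows", "arguments": {"rows": [[[0,-1.3,0.7],0,0],[[0,-1.3,0.5],0,0],[[0,-1.3,0.5],0,0],[[0,-1.2,0.75],0,0],[[0,-1.2,0.75],0,0],[[0,-1.0,0.95],0,0],[[0,-1.0,0.95],0,0],[[0,-0.85,1.1],0,0],[[0,-0.85,1.1],0,0],[[0,-0.65,1.25],0,0],[[0,-0.65,1.25],0,0]]}}

```text
t: 8.73
tcp_pos: [0.4899, -0.2997, 0.1334]
ee_rot: [[-1.0, 0.022, 0.001], [0.022, 1.0, -0.0], [-0.001, -0.0, -1.0]]
force: [0.7, 0.3, 2.1]
opening: 0.0005
gripper_force: 0.7
```

```bash
python3 st.py; python3 th.py
```

```text
t 8.73 ext [-0.0627 -0.0816  0.1334] turn err -0.000242818192834348 tilt [ 0.0013 -0.0003 -1.    ] F [0.6946 0.3082 2.0797] open 0.00049325845111166 j [-0.1718  0.2625  0.7608  1.7619 -0.1942  1.1928  2.1925]
0.62 theta 0.38 iou 0.9377817853922452
0.62 theta 0.38 iou 0.9400838825644098
```

>>> {"name": "send_rows", "arguments": {"rows": [[[0,-0.5,1.3],0,0],[[0,-0.4,1.3],0,0],[[0,-0.2,1.3],0,0],[[0,0,1.0],0,0],[[0,0,0.6],0,0],[[0,0,0.3],0,0],[[0,0,0],0,0],[[0,0,0],0,0],[[0,0,0],0,0]]}}

```text
t: 9.63
tcp_pos: [0.4883, -0.3104, 0.0779]
ee_rot: [[-1.0, 0.023, 0.0], [0.023, 1.0, 0.002], [0.0, 0.002, -1.0]]
force: [-13.7, 8.3, 36.2]
opening: 0.0008
gripper_force: 17.9
```

```bash
python3 st.py; python3 th.py
```

```text
t 9.63 ext [-0.0641 -0.0924  0.0779] turn err -0.0015359446132409797 tilt [ 0.      0.0021 -1.    ] F [-13.6833   8.3018  36.1734] open 0.0008421358315177243 j [-0.1236  0.3372  0.7424  1.8085 -0.2563  1.0951  2.2571]
0.81 theta 0.02 iou 0.9109083007388092
0.78 theta 0.0 iou 0.9137323943661971
0.2 theta 0.0 iou 0.0
```

>>> {"name": "send_rows", "arguments": {"rows": [[[0,0,-2.5],0,0.3],[[0,0,-3],0,0.58],[[1,3.5,0],0,0.58],[[1,3.5,0],0,0.58],[[1,3.5,0],0,0.58],[[1,3.5,0],0,0.58],[[1,3.5,0],0,0.58],[[0.1,0.7,0],0,0.58],[[0,0,0],0,0.58],[[0,0,0],0,0.58]]}}

```text
t: 10.62
tcp_pos: [0.442, -0.1273, 0.1303]
ee_rot: [[-1.0, 0.022, 0.0], [0.022, 1.0, 0.0], [-0.0, 0.0, -1.0]]
force: [0.3, -1.5, -0.4]
opening: 0.0496
gripper_force: 0.0
```

```bash
python3 st.py; python3 - <<'E'
from h import *
np.set_printoptions(precision=4,suppress=True)
w=snap("wrist")
p=np.load("ext.npy")
for n,S in (("wrist",w),("top",snap("top")),("scene",snap("scene"))):
  im=np.array(S["img"]).astype(int);m=((im[:,:,0]>150)&(im[:,:,1]<70)&(im[:,:,2]<70)).astype(np.uint8)
  k,l,st,c=cv2.connectedComponentsWithStats(m)
  for i in range(1,k):
    if st[i,4]>25:
      P=atz(S,c[i],.108);d=P[:2]-p[:2];cc,kk=np.cos(p[2]),np.sin(p[2]);print(n,st[i],c[i],"ext",cc*d[0]+kk*d[1],-kk*d[0]+cc*d[1])
E
```

```text
t 10.62 ext [-0.1143  0.0897  0.1303] turn err 0.00024114189024363603 tilt [ 0.0002  0.0001 -1.    ] F [ 0.3078 -1.4603 -0.4031] open 0.04962804137602049 j [-0.4653 -0.045   0.6426  2.0152  0.0292  1.1624  1.7143]
wrist [505   0  23 108 446] [520.6749  51.2489] ext -0.22470391676602292 0.23314757748465204
wrist [452  32  55  89 365] [473.8712  78.937 ] ext -0.20955796445524502 0.208311080732162
wrist [ 259  215   36   42 1261] [276.368  236.9397] ext -0.10884529277501732 0.09053912379758881
top [200 258  20  26  60] [210.4167 269.4   ] ext -0.21077172739921834 0.2516736501512245
top [192 261  12  32  61] [196.1311 277.4754] ext -0.23045764716074885 0.28505567498652684
scene [291 206  11   9  62] [295.9677 209.7581] ext -0.11497619240283234 0.09295199473483635
scene [254 301  44   7  93] [277.0645 303.8172] ext -0.3044191978654451 0.3517355303192129
scene [250 310  42  14 113] [268.646  317.6549] ext -0.3171033856148301 0.3838892682348416
```

>>> {"name": "send_rows", "arguments": {"rows": [[[0,0,2.5],0,0.58],[[0,0,2.5],0,0.58],[[0,0,1.8],0,0.58],[[0,0,0],0,0.58],[[0,0,0],0,0.1],[[0,0,0],0,0.1],[[0,0,0],0,0.1],[[0,0,0],0,0.1]], "newtons": 10}}

```text
t: 11.43
tcp_pos: [0.4429, -0.1276, 0.0635]
ee_rot: [[-1.0, 0.023, 0.002], [0.023, 1.0, 0.0], [-0.002, 0.0, -1.0]]
force: [0.7, -0.0, 0.2]
opening: 0.0313
gripper_force: 0.0
```

```bash
python3 st.py
```

```text
t 11.43 ext [-0.1135  0.0894  0.0635] turn err -0.001179819734000536 tilt [ 0.0019  0.0001 -1.    ] F [ 0.6508 -0.0105  0.1737] open 0.0312816883878534 j [-0.4521  0.0517  0.6621  2.0915 -0.0381  1.0078  1.7773]
```

>>> {"name": "send_rows", "arguments": {"rows": [[[0,0,0],0,0.1],[[0,0,0],0,0.1],[[0,0,0],0,0.1],[[-0.1,0,-1.3],0,0.1],[[-0.2,0,-1.25],0,0.1],[[-0.3,0,-1.25],0,0.1],[[-0.4,0,-1.2],0,0.1],[[-0.5,0,-1.15],0,0.1],[[-0.6,0,-1.15],0,0.1],[[-0.7,0,-1.05],0,0.1],[[-0.8,0,-1.0],0,0.1]]}}

```text
t: 12.35
tcp_pos: [0.4772, -0.1278, 0.1561]
ee_rot: [[-1.0, 0.023, -0.002], [0.023, 1.0, 0.001], [0.002, 0.001, -1.0]]
force: [-1.5, 0.5, -0.4]
opening: 0.024
gripper_force: 10.0
```

```bash
python3 st.py
```

```text
t 12.35 ext [-0.0792  0.0899  0.1561] turn err -0.0007929631077386728 tilt [-0.0019  0.0008 -1.    ] F [-1.4605  0.5309 -0.3851] open 0.02401259296549111 j [-0.4671  0.0224  0.657   1.9089 -0.015   1.217   1.7431]
```

Gripping at 24 mm, so the tab is held. I'll continue the arc.

>>> {"name": "send_rows", "arguments": {"rows": [[[-0.9,0,-0.9],0,0.1],[[-0.95,0,-0.87],0,0.1],[[-1.0,0,-0.75],0,0.1],[[-1.1,0,-0.68],0,0.1],[[-1.15,0,-0.55],0,0.1],[[-1.2,0,-0.48],0,0.1],[[-1.25,0,-0.35],0,0.1],[[-1.25,0,-0.27],0,0.1],[[-1.3,0,-0.12],0,0.1],[[-1.3,0,0],0,0.1],[[0,0,0],0,0.1]]}}

```text
t: 13.27
tcp_pos: [0.5944, -0.1311, 0.2065]
ee_rot: [[-1.0, 0.022, 0.002], [0.022, 1.0, -0.002], [-0.002, -0.002, -1.0]]
force: [1.9, 2.2, 7.8]
opening: 0.0241
gripper_force: 10.0
```

```bash
python3 st.py
```

```text
t 13.27 ext [0.0381 0.0892 0.2065] turn err -9.276579751487171e-05 tilt [ 0.0023 -0.0017 -1.    ] F [1.8715 2.2175 7.7581] open 0.024133218454862937 j [-0.4027  0.2733  0.6716  1.5793 -0.172   1.3468  1.8374]
```

>>> {"name": "send_rows", "arguments": {"rows": [[[0,0,0],0,0.5],[[0,0,0],0,0.5],[[0,0,0],0,0.5],[[0,0,0],0,0.5],[[0,0,-2],0,0.5],[[0,0,-3],0,0.5],[[1,0,-2],0,0.5],[[3,0,0],0,0.5],[[3,0,0],0,0.5],[[3,0,0],0,0.4],[[2,0,0],0,0.33],[[0,0,0],0,0.33]]}}

```text
t: 14.27
tcp_pos: [0.4688, -0.1287, 0.276]
ee_rot: [[-1.0, 0.024, 0.001], [0.024, 1.0, 0.002], [-0.001, 0.002, -1.0]]
force: [0.8, -0.2, -0.5]
opening: 0.0325
gripper_force: 0.0
```

```bash
python3 st.py; python3 - <<'E'
from h import *
np.set_printoptions(precision=4,suppress=True)
p=np.load("ext.npy");w=snap("wrist");im=np.array(w["img"]).astype(int)
def e(P): d=P[:2]-p[:2];c,k=np.cos(p[2]),np.sin(p[2]);return c*d[0]+k*d[1],-k*d[0]+c*d[1]
for r in manip.outline_of("wrist","filter_grip")[:2]: print(r["conf"],r["uv"],e(atz(w,r["uv"],.096)))
m=((im[:,:,2]>im[:,:,0]+50)&(im[:,:,2]>im[:,:,1]+25)).astype(np.uint8)
k,l,st,c=cv2.connectedComponentsWithStats(m)
for i in range(1,k):
  if st[i,4]>20: print(st[i],c[i],e(atz(w,c[i],.096)))
cv2.imwrite("pics/w4.png",im[:,:,::-1])
E
```

```text
t 14.27 ext [-0.0875  0.0889  0.276 ] turn err -0.0021987309405596053 tilt [ 0.0006  0.0024 -1.    ] F [ 0.8198 -0.2022 -0.5089] open 0.032463077137750845 j [-0.5026 -0.0811  0.6483  1.74    0.0467  1.4661  1.686 ]
0.6 [275.5, 217.1] (np.float64(-0.045069710938284324), np.float64(0.08950994243122405))
[270 206  11  40 397] [274.7456 225.4786] (np.float64(-0.034801340613498766), np.float64(0.08860043163885074))[ WARN:0@3.289] global loadsave.cpp:1063 imwrite_ Unsupported depth image for selected encoder is fallbacked to CV_8U.
```

View pics/w4.png

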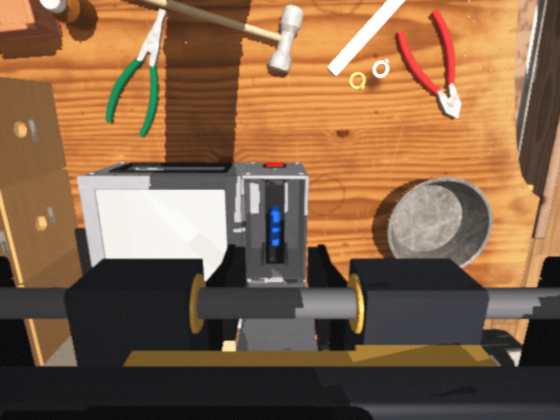

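The grip shows blue at (275,225), centred between the fingers. The hood is shut and the flap is up.

>>> {"name": "send_rows", "arguments": {"rows": [[[-2.8,0,0],0,0.27],[[-2.7,0,0],0,0.27],[[0,0,0],0,0.27],[[0,0,3],0,0.27],[[0,0,3],0,0.27],[[0,0,3],0,0.27],[[0,0,3],0,0.27],[[0,0,3],0,0.27],[[0,0,2],0,0.27],[[0,0,1.5],0,0.27],[[0,0,0],0,0.27]]}}

```text
t: 15.28
tcp_pos: [0.5252, -0.129, 0.087]
ee_rot: [[-1.0, 0.022, -0.006], [0.022, 1.0, -0.001], [0.006, -0.001, -1.0]]
force: [-1.0, -0.0, 0.4]
opening: 0.0238
gripper_force: 0.0
```

```bash
python3 st.py
```

```text
t 15.28 ext [-0.0312  0.0898  0.087 ] turn err -0.0005612405100907658 tilt [-0.0058 -0.001  -1.    ] F [-0.989  -0.0201  0.4008] open 0.023773556556989178 j [-0.4381  0.2278  0.6794  1.8833 -0.1581  1.0905  1.8512]
```

>>> {"name": "send_rows", "arguments": {"rows": [[[0,0,1.5],0,0.27],[[0,0,1.5],0,0.27],[[0,0,1],0,0.27],[[0,0,0.3],0,0.27],[[0,0,0],0,0.27],[[0,0,0],0,0],[[0,0,0],0,0],[[0,0,0],0,0],[[0,0,0],0,0],[[0,0,0],0,0]], "newtons": 30}}

```text
t: 16.12
tcp_pos: [0.5275, -0.1299, 0.0483]
ee_rot: [[-1.0, 0.023, 0.001], [0.023, 1.0, -0.001], [-0.001, -0.001, -1.0]]
force: [0.6, -2.7, 2.4]
opening: 0.01
gripper_force: 29.9
```

```bash
python3 st.py
```

```text
t 16.12 ext [-0.0288  0.0889  0.0483] turn err -0.001363488472532412 tilt [ 0.0014 -0.0006 -1.    ] F [ 0.6078 -2.663   2.3502] open 0.00999686547818504 j [-0.4164  0.2792  0.6662  1.9201 -0.2025  1.0077  1.8872]
```

>>> {"name": "send_rows", "arguments": {"rows": [[[0,0,-1],0,0],[[0,0,-1.5],0,0],[[0,0,-1.5],0,0],[[0,0,-1.5],0,0],[[0,0,-1.5],0,0],[[0,0,-1.5],0,0],[[0,0,-1.5],0,0],[[0,0,-1.5],0,0],[[0,0,-1.5],0,0],[[0,0,-1],0,0],[[0,0,0],0,0],[[0,0,0],0,0]]}}

```text
t: 17.12
tcp_pos: [0.5271, -0.129, 0.1878]
ee_rot: [[-1.0, 0.023, 0.001], [0.023, 1.0, 0.0], [-0.001, 0.0, -1.0]]
force: [-0.2, 0.1, -2.4]
opening: 0.0095
gripper_force: 29.9
```

```bash
python3 st.py; python3 th.py; python3 - <<'E'
from h import *
np.set_printoptions(precision=4,suppress=True)
for n in("top","wrist","scene"):
  s=snap(n)
  for q in ("pan","filter","filter_flap"):
    for r in manip.outline_of(n,q)[:1]:
      ys,xs=np.where(r["pixels"]);c,R=cv2.minEnclosingCircle(np.c_[xs,ys].astype(np.float32));print(n,q,round(r["conf"],2),r["uv"],R,xs.min(),xs.max(),ys.min(),ys.max(),atz(s,c,.044),atz(s,r["uv"],.19))
E
```

```text
t 17.12 ext [-0.0293  0.0898  0.1878] turn err -0.000623702554605008 tilt [ 0.0006  0.0005 -1.    ] F [-0.2173  0.0571 -2.4393] open 0.009529223903794962 j [-0.4743  0.1229  0.6951  1.762  -0.0825  1.2854  1.7886]
0.67 theta 0.0 iou 0.6287505597850426
0.55 theta 0.02 iou 0.6311688311688312
top pan 0.6 [193.5, 187.3] 27.088960647583008 169 222 163 216 [0.5498 0.0882 0.044 ] [0.5357 0.0635 0.19  ]
top filter_flap 0.55 [349.0, 193.2] 48.30382537841797 310 375 146 226 [ 0.5584 -0.286   0.044 ] [ 0.5218 -0.2824  0.19  ]
wrist filter 0.56 [278.2, 206.4] 101.3058090209961 253 301 140 341 [ 0.5827 -0.1287  0.044 ] [ 0.5033 -0.1269  0.19  ]
wrist filter_flap 0.6 [279.7, 343.8] 24.632442474365234 252 301 341 351 [ 0.7175 -0.1323  0.044 ] [ 0.5982 -0.1279  0.19  ]
scene pan 0.59 [194.6, 258.0] 32.46931457519531 162 226 237 284 [0.5458 0.0935 0.044 ] [0.3617 0.2166 0.19  ]
scene filter 0.61 [270.8, 169.1] 25.92788314819336 251 291 148 190 [ 0.7439 -0.3595  0.044 ] [ 0.5137 -0.1176  0.19  ]
scene filter_flap 0.7 [246.1, 166.5] 28.882213592529297 240 261 137 194 [ 0.8182 -0.3318  0.044 ] [ 0.5664 -0.0899  0.19  ]
```

>>> {"name": "send_rows", "arguments": {"rows": [[[0,1,0],0,0],[[-0.2,2,0],0,0],[[-0.2,2.5,0],0,0],[[-0.3,2.5,0],0,0],[[-0.3,2.5,0],0,0],[[-0.3,2.5,0],0,0],[[-0.3,2.5,0],0,0],[[-0.2,2.5,0.5],0,0],[[-0.2,2,1],0,0],[[0,1.2,1],0,0],[[0,0.5,0.5],0,0],[[0,0,0],0,0]]}}

```text
t: 18.87
tcp_pos: [0.5508, 0.0881, 0.156]
ee_rot: [[-1.0, 0.021, -0.002], [0.021, 1.0, -0.001], [0.002, -0.001, -1.0]]
force: [0.1, -1.1, -0.4]
opening: 0.0096
gripper_force: 29.9
```

>>> {"name": "send_rows", "arguments": {"rows": [[[0,0,0],0,0],[[0,0,0],0,0],[[0,0,0],0,0]]}}

```text
t: 19.12
tcp_pos: [0.5523, 0.0858, 0.1582]
ee_rot: [[-1.0, 0.025, 0.001], [0.025, 1.0, 0.0], [-0.001, 0.0, -1.0]]
force: [0.2, -0.0, -1.5]
opening: 0.01
gripper_force: 29.9
```

```bash
python3 st.py; python3 th.py; python3 - <<'E'
from h import *
np.set_printoptions(precision=4,suppress=True)
for n in("top","wrist","scene"):
  s=snap(n)
  for q in ("pan","filter","filter_flap"):
    for r in manip.outline_of(n,q)[:1]:
      ys,xs=np.where(r["pixels"]);c,R=cv2.minEnclosingCircle(np.c_[xs,ys].astype(np.float32));print(n,q,round(r["conf"],2),r["uv"],xs.min(),xs.max(),ys.min(),ys.max(),atz(s,c,.044))
  P=np.array(manip.get_obs()["tcp_pos"]);print(n,proj(s,[P+[0,0,z-P[2]] for z in (.119,.15,.181)]+[[.55-.07,.088,.044],[.55+.07,.088,.044],[.55,.158,.044],[.55,.018,.044]]).ravel())
E
```

```text
t 19.12 ext [-0.0088  0.3051  0.1582] turn err -0.002991622419902553 tilt [ 0.0009  0.0001 -1.    ] F [ 0.1821 -0.0123 -1.5474] open 0.010022846443221009 j [-0.7077  0.1764  0.536   1.7593 -0.0951  1.2307  1.3991]
0.95 theta 0.0 iou 0.9005874378671487
0.79 theta 0.02 iou 0.9060579455662863
top pan 0.71 [199.0, 199.4] 169 222 180 216 [0.5487 0.0879 0.044 ]
top filter 0.69 [186.0, 201.1] 179 195 192 209 [0.5223 0.1083 0.044 ]
top filter_flap 0.91 [279.2, 164.1] 266 297 155 169 [ 0.6219 -0.1349  0.044 ]
top [189.7401 184.6327 186.9253 182.7342 183.9156 180.7042 195.0692 216.4538
 195.8757 162.8729 168.4381 189.5609 222.4902 189.4464]
wrist pan 0.69 [302.2, 181.7] 204 353 115 255 [0.5453 0.09   0.044 ]
wrist filter 0.68 [278.0, 205.9] 253 300 139 341 [0.5962 0.0844 0.044 ]
wrist filter_flap 0.67 [29.6, 274.0] 13 48 268 286 [ 0.6261 -0.1597  0.044 ]
wrist [275.3205 221.5033 275.3048 237.1676 275.2842 257.8628 274.2862 116.0219
 277.7722 262.3276 351.2418 192.0541 201.2021 195.5013]
scene pan 0.62 [193.9, 258.8] 162 226 237 284 [0.5443 0.0947 0.044 ]
scene filter 0.64 [191.1, 211.6] 168 212 187 234 [ 0.7127 -0.0204  0.044 ]
scene filter_flap 0.77 [248.6, 160.2] 239 261 131 193 [ 0.8428 -0.3522  0.044 ]
scene [191.2175 223.7999 189.7428 210.9568 188.2179 197.6757 215.5809 266.6369
 175.8755 241.8241 167.8472 267.8982 219.3301 240.7769]
```

```bash
python3 -c "
from plant import manip
print(manip.job_done())"
```

```text
the job is handed in; nothing more can be done
None
```

I shut the hood gently, lifted the flap so it stays up, and drew the cassette out; the job is handed in with it held still and upright over the middle of the pan, about 7.5 cm above the rim (no verdict was returned).

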